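# Complete the quarter-block set on the stirrer hotplate

### The arm

A 7-joint arm with a two-finger parallel gripper is mounted at the origin on the work surface. World frame = base frame: x ahead of the robot, y to its left, z up, the work surface at z = 0. Lengths are in m, angles in degrees, forces in N, time in s.
With the tool pointing down it reaches from about 0.425 to 0.875 m from the base axis. Payload 4.7 kg.
Tool frame: the origin (TCP) lies midway between the tips of the shut fingers; the grasp point (between the pads) lies 19 mm behind it; z points along the fingers, y is the direction in which the jaws open and shut (so a half turn about z gives the same grasp; the last joint's range is limited). The gripper opens to 87 mm and grips with 3 to 60 N. Pads are 19 mm wide; open, the fingers measure 117 mm over their backs; the gripper's body (75 mm by 190 mm) begins 51 mm behind the grasp point.
Start: joints at [-70.239, 18.392, -4.016, 83.108, 1.295, 78.541, -3.26], TCP at [0.211, 0.615, 0.223] pointing down, gripper open.
Joint ranges: [-163.93, 163.93], [-17.29, 119.83], [-79.2, 71.16], [3.27, 140.29], [-89.18, 269.18], [5.43, 117.66], [-154.24, 154.24]. Speed limits (degrees/s): [147.25, 147.25, 180, 180, 180, 180, 180].

### API

Orientations are given as [roll, pitch, yaw] about the fixed x, y, z axes, in that order (R = Rz(yaw) Ry(pitch) Rx(roll)).
In Python, from cell import env gives the robot as it stands.
- The arm moves only by the tool apply_moves, never from a script. Its argument "targets" is a list of rows, each a list of 2 entries, a list of its own where there are three numbers: the shift along the world's x, y, z in mm, then the turn, a rotation vector about the world's x, y, z in rad. A call has 1 to 8 rows; each row is the pose to reach, as a shift and turn from the pose commanded when the call began; what a row does not reach only later rows make up. A row lasts 1/10 s, in which the tool goes at most 50 mm and 8.59 degrees, less where a joint would pass 70% of its speed; a pose out of reach is approached as far as the arm can. A call with a gripper value outside its range is refused whole. "hand" is the finger opening in mm, from 0 to 87, set as the call begins (left out, the last holds). The fingers move at their own pace and stop on an object; "squeeze" is the grip in N (left out, the last holds). Time passes only in rows, so rows that repeat a pose let the fingers close. It gives the time, the measured TCP pose, the force and the opening at its end, in the units of the state.
- env.get_obs(): the state, without advancing time (a new reading comes with each control period).
- env.read_camera(name): name is "scene" or "top" or "wrist"; returns a dict with "image" (420x560x3 uint8, red, green, blue), "camera_matrix" (3x3 intrinsics, pixels), "camera_from_world" (4x4, takes a point from world to camera coordinates); the wrist camera has in their place "mount" (4x4, takes a point from camera to tool coordinates, whose origin is the TCP and whose axes are the flange's). Camera axes: x right, y down, z forward; pixel columns grow to the right and rows downward; lengths in m; the calibration is good to about 2 mm. A picture is of the moment at which its call begins: read the wrist's pose just before it. There is no depth.
- env.sign_off(): hands the job in, once; it reports no verdict.
Trained networks look in a picture, given as the dict that the camera call returned (one of the last four; its "shot" number tells which), for a name from the list of things; names that differ only in an ending like _2 or _b are one class to them, and where a whole thing is asked for, a point or a joint stands for the part that bears it (a point fixed in the world has none). Each returns a list of dicts, best first, with "conf" (0 to 1); they miss things now and then, are a little off and sometimes report something else, mostly with a low value. They report only what shows in the picture. A call takes as long as a camera call. They do not tell look-alikes from the thing itself.
- env.regions_of(picture, target): "region" (420x560 bool, what is visible of it) and "rect" ([left, top, right, bottom] in pixels, round what is visible of it).
The state is a dict: "time_s": time; "qpos": joint angles; "joint_velocities": joint speeds; "effort": joint torques, N m; "tool_pos": TCP position; "tool_rot": TCP orientation; "force": force on the tool from outside, world axes, zero at the start; "wrist_torque": the same for the moment, N m; "grip_width": finger opening in m.
Only numpy, scipy, OpenCV 4.12 (cv2) and the standard library are available. Lean on these libraries where they do the work, as an engineer would, in place of code of your own. Each camera call takes 0.05 s, during which the arm holds its last target. There are 200 camera calls.

### The job

Two aluminium quarter blocks of the heating set are still out on the bench. Take each by its lifting lug and lower it into the gap in the dish on the hotplate whose jigsaw edges it matches, turning it until it drops in, so that both end fully down, flush with the blocks already there, and let go. Lower them gently, neither dropped nor forced, and leave the bottles and the beaker where they stand.

Things in the scene. Friction and masses are not known exactly. Their poses are not given: they have to be found in the camera images.
- dish: Round steel dish, fixed on the round white plate of the hotplate; origin at the centre of its underside, 98 mm above the bench, z up. Outer diameter 194, inner 184, floor 6 thick, rim 24 high. Its +y points to the short probe boss that sticks 40 out of its wall. Two of the four quarter places round its middle are filled, two are open gaps, opposite each other.
- dish_floor (a point): Centre of the upper face of the dish floor (104 mm above the bench), axes as the dish's. The gap on its +x side has a jigsaw socket (dovetail notch) in both side walls, the gap on its -x side a jigsaw tongue on both. The filled quarters may be turned a little: the gaps' middle lines lie up to 18 degrees either way from +x and -x, an angle that is not measured: look or feel for it.
- set_top (a point): On the dish's axis, level with the flat tops of the two filled quarters (30 mm above the dish floor). They and the round centre boss (39 diameter, top 10 higher) are one part, which turns stiffly in the dish (about 0.4 N m, 20 degrees either way). Two vial caps, 17 diameter, stand 12 above the quarters, one in the middle of each, 70 from the axis.
- block_tongues: Loose aluminium quarter block, 0.32 to 0.5 kg, 30 mm high: quarter disc of radius 90, corner cut off, a dovetail tongue on each straight side (10 proud, 13 to 19 wide, 60 from the corner point), two large wells. Belongs in the gap with two sockets. Origin on its underside below the lug, 55 from the corner point; +x runs from that corner to the middle of the arc, z up.
- block_tongues_corner (a point): Point on that block's underside where its straight sides would meet (x = -55 mm in its frame); over the dish's centre when home. About 1.2 mm clearance each side, lower edges bevelled 2.5. Turned some 3 degrees or more off the gap, the block rests on the top of a neighbour, on the side towards which it is turned too far, and tips the wrist that way.
- block_tongues_lug (a point): Middle of that block's lifting lug, 48 mm above its underside: an upright steel plate 44 long along the block's x, 10 thick along y, 36 high, standing on the block's top.
- block_sockets: Loose aluminium quarter block, 0.28 to 0.45 kg, of the same size, lug, origin, axes and clearance as block_tongues, but with a dovetail notch in each straight side in place of a tongue, and six small wells. Belongs in the gap with two tongues. (It would drop into the other gap too, but then the tongued block has no place.)
- block_sockets_corner (a point): Point on the underside of that block where its straight sides would meet (at x = -55 mm in its frame); it lies over the dish's centre when the block is home.
- block_sockets_lug (a point): Middle of that block's lifting lug, 48 mm above its underside: an upright steel plate 44 long along the block's x, 10 thick along y, 36 high.
- bottle_tall: Amber glass bottle with white cap, 62 mm diameter, 135 high, standing; bystander. Origin: centre of its foot.
- bottle_short: Small amber glass bottle with white cap, 48 mm diameter, 85 high, standing; bystander. Origin: centre of its foot.
- beaker: Empty glass beaker, 72 mm diameter, 95 high, standing; bystander. Origin: centre of its foot.
Not all that is in view belongs to the job. Leave any blue or purple look-alike of the block_tongues alone.

How it is judged:
By the outcome, as a careful person would: the job done as asked, in the order asked, and still so for the second after the job is handed in, with the robot touching nothing.
It also fails if it takes over 64 s, if anything falls off the work surface, if the arm or the gripper's body presses on something with over 40 N, if the wrist force passes 120 N, or if a joint passes its speed limit or range.

## Working session

There is one attempt and no reset: what is moved stays moved. The work goes in short steps, Python scripts to look and compute and a tool call to move; the robot and the scene stay as the last step left them, time stands still between calls to the robot, and variables do not carry over. Pictures are saved under pics/ and viewed, about 8 in all and at most 12, crops included, and the job is handed in when it is done.

Besides the shell and the picture viewer there is one more tool, called after ">>>" in YAML: its name, and indented under it one key for each argument. apply_moves: Moves the arm, as the interface text tells. Its arguments: {"type":"object","properties":{"targets":{"type":"array","items":{"type":"array"}},"hand":{"type":"number"},"squeeze":{"type":"number"}},"required":["targets"]}

```bash
mkdir -p pics; ls; cat > h.py <<'E'
import numpy as np, cv2
from cell import env
from scipy.spatial.transform import Rotation as R
def save(p,n,box=None,s=1):
    im=p["image"][:,:,::-1]
    if box: l,t,r,b=box; im=im[t:b,l:r]
    cv2.imwrite("pics/"+n,cv2.resize(im,None,fx=s,fy=s,interpolation=cv2.INTER_CUBIC))
def wristcam(p,obs):
    T=np.eye(4); T[:3,:3]=rot(obs); T[:3,3]=obs["tool_pos"]
    return np.linalg.inv(T@np.array(p["mount"]))
def rot(o):
    return R.from_euler('xyz',o["tool_rot"],degrees=True).as_matrix()
def toplane(K,C,uv,z):
    K=np.array(K);C=np.array(C);uv=np.atleast_2d(np.array(uv,float))
    d=np.c_[uv,np.ones(len(uv))]@np.linalg.inv(K).T@C[:3,:3]
    o=-C[:3,:3].T@C[:3,3]
    return o+d*((z-o[2])/d[:,2])[:,None]
def proj(K,C,X):
    X=np.atleast_2d(X); c=X@np.array(C)[:3,:3].T+np.array(C)[:3,3]; q=c@np.array(K).T
    return q[:,:2]/q[:,2:]
E
python3 - <<'E'
from h import *
o=env.get_obs(); print({k:np.round(v,3) if not isinstance(v,str) else v for k,v in o.items()})
for n in ["top","scene"]:
    p=env.read_camera(n); save(p,n+"0.png",s=1.42)
    C=np.array(p["camera_from_world"]); print(n,(-C[:3,:3].T@C[:3,3]).round(3),p["camera_matrix"][0])
    for t in ["block_tongues","block_sockets","block_tongues_lug","block_sockets_lug","dish","bottle_tall","bottle_short","beaker"]:
        for r in env.regions_of(p,t)[:3]:
            ys,xs=np.nonzero(r["region"]); print(t,round(r["conf"],2),r["rect"],xs.mean().round(),ys.mean().round())
E
```

```text
pics
{'time_s': np.float64(0.0), 'qpos': array([-70.239,  18.439,  -4.017,  83.174,   1.294,  78.54 ,  -3.26 ]), 'joint_velocities': array([ 0.124, -0.014,  0.027,  0.034,  0.034, -0.044, -0.054]), 'effort': array([ 0.0000e+00, -4.9126e+01, -4.0400e-01, -3.1253e+01, -6.4000e-02,
        4.3000e-02,  0.0000e+00]), 'tool_pos': array([0.211, 0.614, 0.221]), 'tool_rot': array([-1.79892e+02,  4.00000e-03,  1.61050e+02]), 'force': array([-0.923,  1.002, -0.197]), 'wrist_torque': array([ 0.003,  0.041, -0.047]), 'grip_width': np.float64(0.087)}
top [ 0.41  -0.037  1.384] [419.35445897   0.         286.598692  ]
block_tongues 0.74 [413.4, 226.6, 447.8, 248.8] 429.0 237.0
block_tongues 0.7 [360.3, 230.8, 392.3, 256.3] 376.0 242.0
block_sockets 0.95 [164.8, 214.4, 204.6, 236.9] 185.0 226.0
block_tongues_lug 0.89 [357.9, 233.5, 395.9, 255.8] 375.0 242.0
block_tongues_lug 0.67 [355.7, 183.9, 385.0, 217.7] 369.0 202.0
block_tongues_lug 0.55 [411.1, 224.1, 451.6, 249.6] 430.0 237.0
block_sockets_lug 0.73 [164.7, 217.7, 202.3, 238.9] 184.0 226.0
dish 0.7 [257.1, 162.1, 328.2, 223.2] 294.0 192.0
bot
[... 430 characters left out ...]
56 [386.9, 256.5, 429.2, 293.6] 409.0 278.0
block_sockets 0.44 [226.1, 187.0, 256.4, 211.3] 241.0 200.0
block_tongues_lug 0.9 [227.5, 188.3, 257.4, 210.5] 241.0 200.0
block_tongues_lug 0.88 [200.5, 208.6, 238.4, 227.0] 219.0 221.0
block_tongues_lug 0.61 [404.6, 309.6, 429.7, 346.1] 417.0 327.0
block_sockets_lug 0.61 [225.6, 185.2, 255.2, 209.7] 240.0 199.0
block_sockets_lug 0.57 [388.0, 258.3, 434.2, 293.8] 410.0 278.0
dish 0.7 [242.9, 200.3, 313.8, 250.1] 277.0 224.0
bottle_tall 0.61 [347.1, 274.9, 372.7, 329.7] 358.0 302.0
bottle_tall 0.49 [226.1, 184.6, 258.2, 211.4] 240.0 199.0
bottle_short 0.87 [405.7, 309.9, 429.6, 345.8] 417.0 328.0
beaker 0.62 [161.6, 213.5, 185.6, 250.6] 175.0 230.0
```

```bash
python3 - <<'E'
import cv2,numpy as np
t=cv2.imread("pics/top0.png")
s=1.42
a=t[int(120*s):int(275*s),int(130*s):int(470*s)]
cv2.imwrite("pics/topc.png",cv2.resize(a,None,fx=1.65,fy=1.65,interpolation=cv2.INTER_CUBIC)); print(a.shape)
E
```

```text
(220, 483, 3)
```

View pics/topc.png

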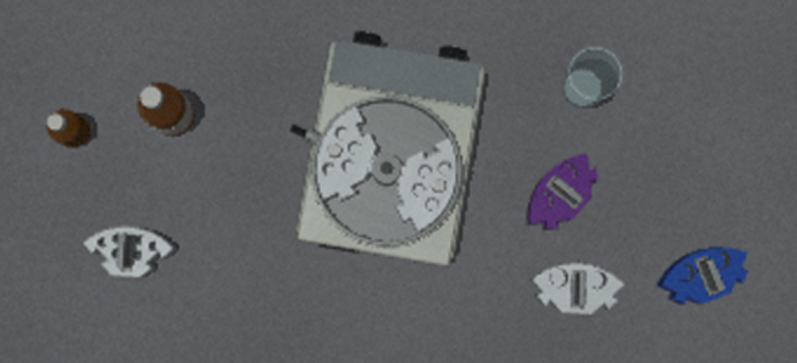

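View pics/scene0.png

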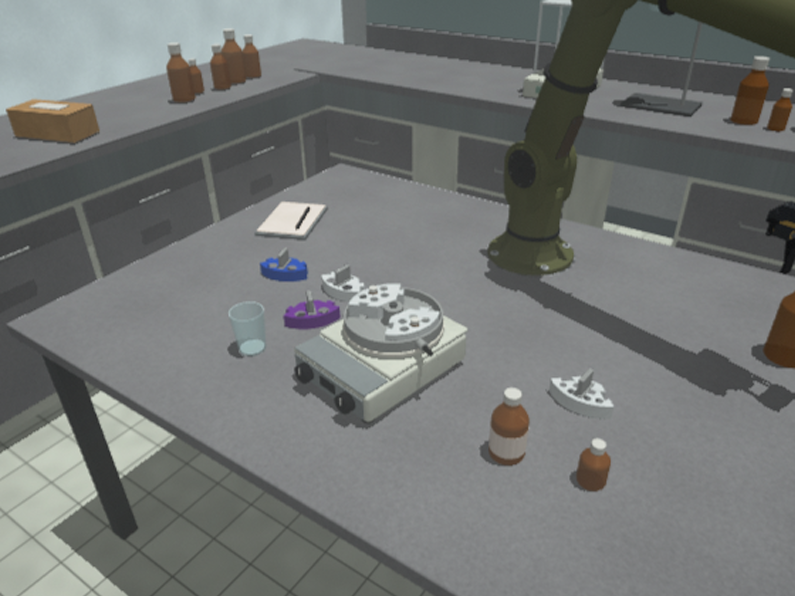

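The top crop shows four candidates. The aluminium socket block is at (128,252) and the aluminium tongue block at (578,288). The purple one at (563,190) and blue one at (710,275) are look-alikes to leave alone. The dish centre is at (388,168), the boss points left, and the gaps are at the top and bottom. Next: rough positions.

```bash
python3 - <<'E'
from h import *
p=env.read_camera("top");K,C=p["camera_matrix"],p["camera_from_world"]
f=lambda u,v:(130+u/1.65/1.42,120+v/1.65/1.42)
for n,u,v,z in [("sock lug",128,252,.06),("tong lug",578,288,.06),("dishboss",388,168,.144),("probe",296,130,.11),("tall",150,96,.135),("short",56,120,.085),("beaker",597,75,.095),("purple lug",563,190,.06),("blue",710,275,.06)]:
    print(n,toplane(K,C,f(u,v),z).round(3))
q=env.read_camera("wrist"); print(q["camera_matrix"],np.array(q["mount"]).round(4).tolist())
o=env.get_obs()
w=wristcam(q,o); print((-w[:3,:3].T@w[:3,3]).round(3), w[2,:3])
E
```

```text
sock lug [[0.476 0.317 0.06 ]]
tong lug [[ 0.419 -0.289  0.06 ]]
dishboss [[ 0.574 -0.037  0.144]]
probe [[0.63  0.083 0.11 ]]
tall [[0.674 0.27  0.135]]
short [[0.654 0.41  0.085]]
beaker [[ 0.7   -0.316  0.095]]
purple lug [[ 0.551 -0.272  0.06 ]]
blue [[ 0.434 -0.464  0.06 ]]
[[347.03641151   0.         278.93846098]
 [  0.         347.03641151 207.82707724]
 [  0.           0.           1.        ]] [[-0.0003, -0.9625, -0.2712, 0.0742], [1.0, -0.0005, 0.0009, -0.0006], [-0.001, -0.2712, 0.9625, -0.1622], [0.0, 0.0, 0.0, 1.0]]
[0.141 0.638 0.385] [ 0.2568291  -0.08718635 -0.96251616]
```

>>> apply_moves:
  targets:
    - [[33,-37,3],[0,0,0.04]]
    - [[66,-74,6],[0,0,0.08]]
    - [[99,-111,9],[0,0,0.12]]
    - [[132,-148,12],[0,0,0.16]]
    - [[165,-185,15],[0,0,0.2]]
    - [[198,-222,18],[0,0,0.24]]
    - [[231,-259,21],[0,0,0.28]]
    - [[262,-296,24],[0,0,0.33]]
  hand: 50

```text
time_s: 1.8
tool_pos: [0.4745, 0.317, 0.2471]
tool_rot: [180.0, 0.0, -180.0]
force: [0.4, 0.7, -0.1]
grip_width: 0.0505
```

>>> apply_moves:
  targets:
    - [[0,0,0],[0,0,0]]
    - [[0,0,0],[0,0,0]]
    - [[0,0,0],[0,0,0]]

```text
time_s: 2.1
tool_pos: [0.4722, 0.32, 0.2465]
tool_rot: [180.0, -0.0, -180.0]
force: [0.1, -0.4, -1.0]
grip_width: 0.0501
```

```bash
python3 - <<'E'
from h import *
o=env.get_obs(); print(o["tool_pos"].round(4),o["tool_rot"].round(2),o["qpos"].round(1),o["force"].round(2))
p=env.read_camera("wrist"); save(p,"w1.png",s=1.42); C=wristcam(p,o);K=p["camera_matrix"]
for t in ["block_sockets","block_sockets_lug"]:
    for r in env.regions_of(p,t)[:2]:
        ys,xs=np.nonzero(r["region"]); c=(xs.mean(),ys.mean()); print(t,round(r["conf"],2),r["rect"],np.round(c),toplane(K,C,c,.06).round(4))
np.savez("w1.npz",K=K,C=C)
E
```

```text
[0.4722 0.32   0.2465] [ 1.7996e+02 -3.0000e-02 -1.7995e+02] [-44.2   8.    8.3  93.1  -1.2  79.   54.3] [ 0.11 -0.43 -0.97]
block_sockets 0.71 [229.5, 148.1, 340.3, 215.5] [286. 184.] [[0.4709 0.3268 0.06  ]]
block_sockets_lug 0.76 [226.8, 152.0, 341.9, 212.5] [285. 184.] [[0.4706 0.3258 0.06  ]]
```

View pics/w1.png

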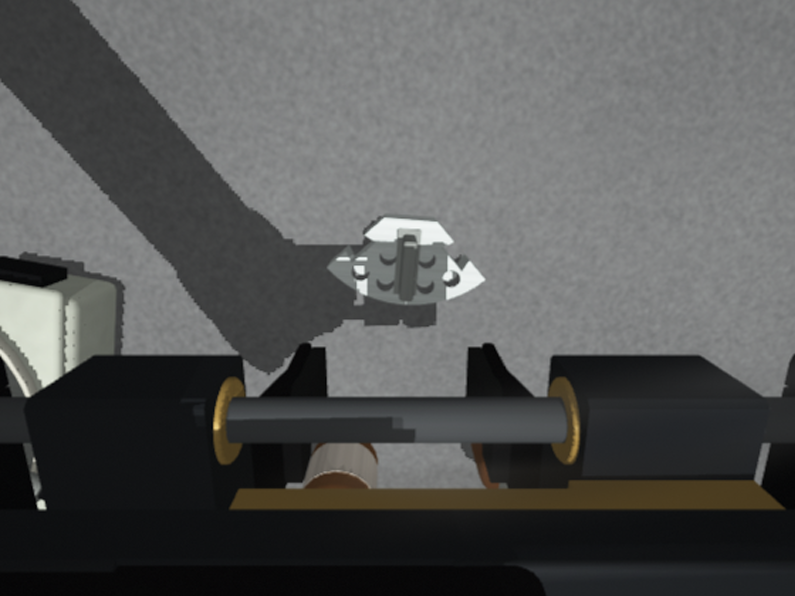

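>>> apply_moves:
  targets:
    - [[0,3,-40],[0,0,0]]
    - [[0,6,-75],[0,0,0]]
    - [[0,6,-87],[0,0,0]]
    - [[0,6,-87],[0,0,0]]
    - [[0,6,-87],[0,0,0]]
    - [[0,6,-87],[0,0,0]]

```text
time_s: 2.85
tool_pos: [0.4742, 0.3256, 0.1618]
tool_rot: [179.9, 0.2, 180.0]
force: [0.8, -0.1, 0.5]
grip_width: 0.0502
```

```bash
python3 - <<'E'
from h import *
o=env.get_obs(); print(o["tool_pos"].round(4),o["tool_rot"].round(2))
p=env.read_camera("wrist"); save(p,"w2.png",(180,110,400,275),s=3.6); C=wristcam(p,o);K=p["camera_matrix"]
for t in ["block_sockets","block_sockets_lug"]:
    for r in env.regions_of(p,t)[:2]:
        ys,xs=np.nonzero(r["region"]); c=(xs.mean(),ys.mean()); print(t,round(r["conf"],2),r["rect"],np.round(c),toplane(K,C,c,.06).round(4))
np.savez("w2.npz",K=K,C=C)
E
```

```text
[0.4742 0.3256 0.1618] [1.7987e+02 1.6000e-01 1.7996e+02]
block_sockets 0.58 [207.4, 156.0, 346.4, 240.4] [281. 200.] [[0.4683 0.3268 0.06  ]]
block_sockets_lug 0.84 [208.6, 158.5, 352.5, 238.9] [280. 200.] [[0.4685 0.3266 0.06  ]]
```

View pics/w2.png

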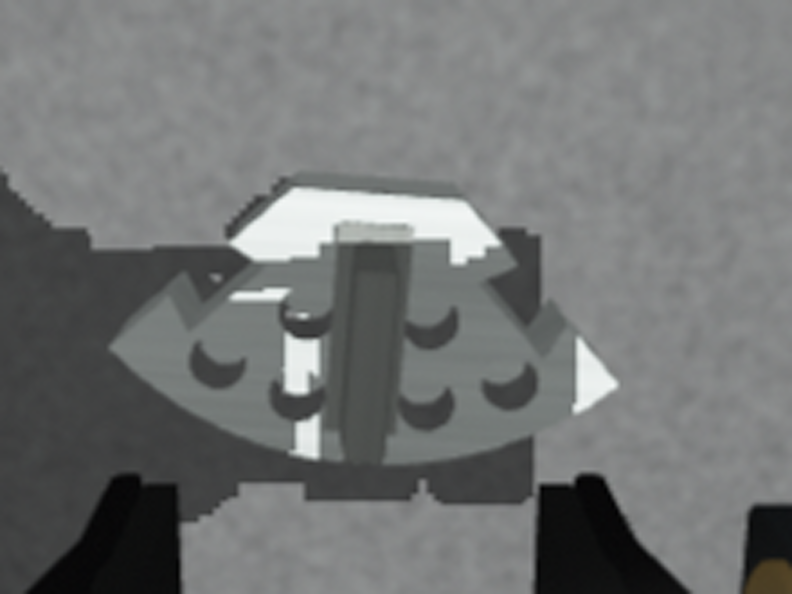

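```bash
python3 - <<'E'
from h import *
d=np.load("w2.npz");K,C=d["K"],d["C"]
f=lambda u,v:(180+u/3.6,110+v/3.6)
t=toplane(K,C,[f(108,347),f(618,383)],.03); print(t,np.linalg.norm(t[0]-t[1]))
a=t[1]-t[0]; 
ang=np.arctan2(a[1],a[0])-np.pi/2; m=t.mean(0)[:2]; ux=np.array([np.cos(ang),np.sin(ang)])
print("yaw",np.degrees(ang),"lug xy",m-ux*.00864)
print("lug inner", toplane(K,C,[f(375,272),f(362,461)],.066), "slab end",toplane(K,C,[f(373,234)],.03))
E
```

```text
[[0.48176134 0.26501903 0.03      ]
 [0.4912012  0.39010483 0.03      ]] 0.12544150172264024
yaw -4.315766707266547 lug xy [0.47786577 0.32821212]
lug inner [[0.45536304 0.32948198 0.066     ]
 [0.49782369 0.32675526 0.066     ]] slab end [[0.45393246 0.32962929 0.03      ]]
```

>>> apply_moves:
  targets:
    - [[3,2.5,-30],[0,0,-0.07]]
    - [[3,2.5,-65],[0,0,-0.07]]
    - [[3,2.5,-95],[0,0,-0.07]]
    - [[3,2.5,-112],[0,0,-0.07]]
    - [[3,2.5,-120],[0,0,-0.07]]
    - [[3,2.5,-125],[0,0,-0.07]]
    - [[3,2.5,-125],[0,0,-0.07]]
    - [[3,2.5,-125],[0,0,-0.07]]

```text
time_s: 3.8
tool_pos: [0.4769, 0.3279, 0.0358]
tool_rot: [179.9, 0.1, 175.9]
force: [0.4, -0.4, -0.2]
grip_width: 0.0501
```

>>> apply_moves:
  targets:
    - [[0,0,0],[0,0,0]]
    - [[0,0,0],[0,0,0]]
    - [[0,0,0],[0,0,0]]
    - [[0,0,0],[0,0,0]]
    - [[0,0,0],[0,0,0]]
    - [[0,0,0],[0,0,0]]
  hand: 0
  squeeze: 40

```text
time_s: 4.4
tool_pos: [0.4761, 0.3276, 0.0347]
tool_rot: [180.0, 0.0, 175.9]
force: [0.5, 2.5, -0.4]
grip_width: 0.0097
```

```bash
python3 - <<'E'
from h import *
o=env.get_obs(); print({k:np.round(o[k],4) for k in ["tool_pos","tool_rot","force","wrist_torque","grip_width","qpos"]})
E
```

```text
{'tool_pos': array([0.4761, 0.3276, 0.0347]), 'tool_rot': array([1.799604e+02, 2.700000e-03, 1.759416e+02]), 'force': array([ 0.5134,  2.4515, -0.3592]), 'wrist_torque': array([0.3026, 0.0585, 0.0282]), 'grip_width': np.float64(0.0097), 'qpos': array([-43.9824,  19.0673,   7.9733, 105.394 ,  -3.1779,  55.7231,
        51.29  ])}
```

>>> apply_moves:
  targets:
    - [[0,0,10],[0,0,0]]
    - [[0,0,40],[0,0,0]]
    - [[0,0,80],[0,0,-0.08]]
    - [[0,-10,125],[0,0,-0.2]]
    - [[0,-30,170],[0,0,-0.33]]
    - [[0,-60,212],[0,0,-0.47]]
    - [[0,-90,250],[0,0,-0.61]]
    - [[0,-120,285],[0,0,-0.75]]

```text
time_s: 5.2
tool_pos: [0.4757, 0.2055, 0.3217]
tool_rot: [180.0, 0.0, 132.6]
force: [1.2, 0.0, -4.8]
grip_width: 0.01
```

>>> apply_moves:
  targets:
    - [[0,-30,0],[0,0,-0.14]]
    - [[0,-60,0],[0,0,-0.28]]
    - [[0,-90,0],[0,0,-0.42]]
    - [[0,-120,0],[0,0,-0.56]]
    - [[0,-150,0],[0,0,-0.7]]
    - [[2,-175,0],[0,0,-0.84]]
    - [[4,-195,0],[0,0,-0.98]]
    - [[5,-205,0],[0,0,-1.12]]

```text
time_s: 6.0
tool_pos: [0.4804, -0.0007, 0.3196]
tool_rot: [-180.0, 0.1, 68.3]
force: [0.1, 0.6, -3.6]
grip_width: 0.0094
```

>>> apply_moves:
  targets:
    - [[0,-5,0],[0,0,-0.14]]
    - [[0,-7,0],[0,0,-0.28]]
    - [[0,-7,0],[0,0,-0.42]]
    - [[0,-7,0],[0,0,-0.56]]
    - [[0,-7,0],[0,0,-0.7]]
    - [[0,-7,0],[0,0,-0.84]]
    - [[0,-7,0],[0,0,-0.98]]
    - [[0,-7,0],[0,0,-1.12]]

```text
time_s: 6.8
tool_pos: [0.4804, -0.005, 0.3194]
tool_rot: [180.0, 0.1, 4.3]
force: [-0.0, -0.3, -3.8]
grip_width: 0.0096
```

>>> apply_moves:
  targets:
    - [[0,0,0],[0,0,-0.14]]
    - [[0,0,0],[0,0,-0.27]]
    - [[0,0,0],[0,0,-0.36]]
    - [[0,0,0],[0,0,-0.4]]
    - [[0,0,0],[0,0,-0.41]]
    - [[0,0,0],[0,0,-0.41]]
    - [[0,0,0],[0,0,-0.41]]
    - [[0,0,0],[0,0,-0.41]]

```text
time_s: 7.6
tool_pos: [0.481, -0.0048, 0.3196]
tool_rot: [180.0, 0.0, -18.8]
force: [0.3, 0.2, -4.2]
grip_width: 0.01
```

```bash
python3 - <<'E'
from h import *
o=env.get_obs(); print({k:np.round(o[k],4) for k in ["tool_pos","tool_rot","force","wrist_torque","grip_width","qpos"]})
p=env.read_camera("wrist"); save(p,"w3.png",s=1.42); C=wristcam(p,o);K=p["camera_matrix"]
np.savez("w3.npz",K=K,C=C)
E
```

```text
{'tool_pos': array([ 0.481 , -0.0048,  0.3196]), 'tool_rot': array([ 1.799901e+02,  1.390000e-02, -1.883720e+01]), 'force': array([ 0.3413,  0.2461, -4.2279]), 'wrist_torque': array([-0.0019,  0.1831, -0.0805]), 'grip_width': np.float64(0.01), 'qpos': array([ -25.6854,   -5.0889,   21.5839,   97.7369,    1.8762,   87.0151,
       -113.1143])}
```

View pics/w3.png

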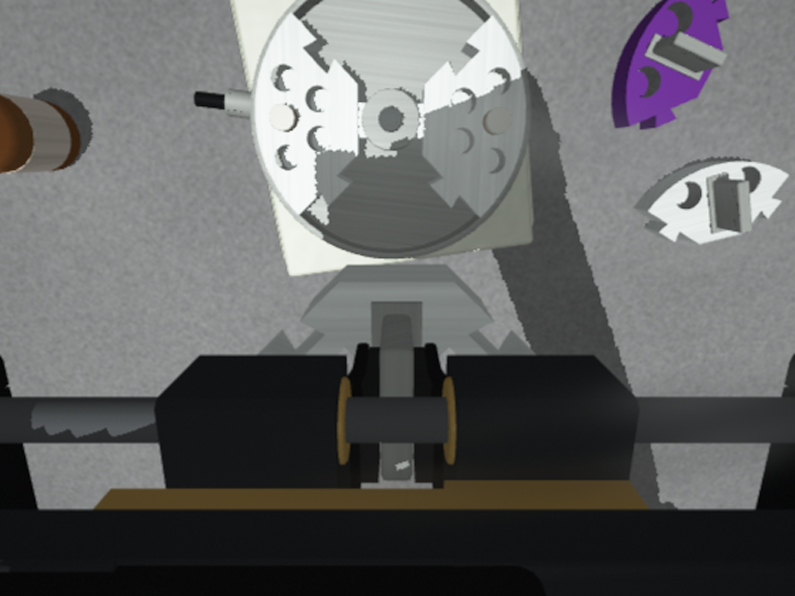

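```bash
python3 - <<'E'
from h import *
im=cv2.imread("pics/w3.png"); im=im[0:266,235:545]
cv2.imwrite("pics/w3c.png",cv2.resize(im,None,fx=2.25,fy=2.25,interpolation=cv2.INTER_CUBIC))
E
```

```text
(no output)
```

View pics/w3c.png

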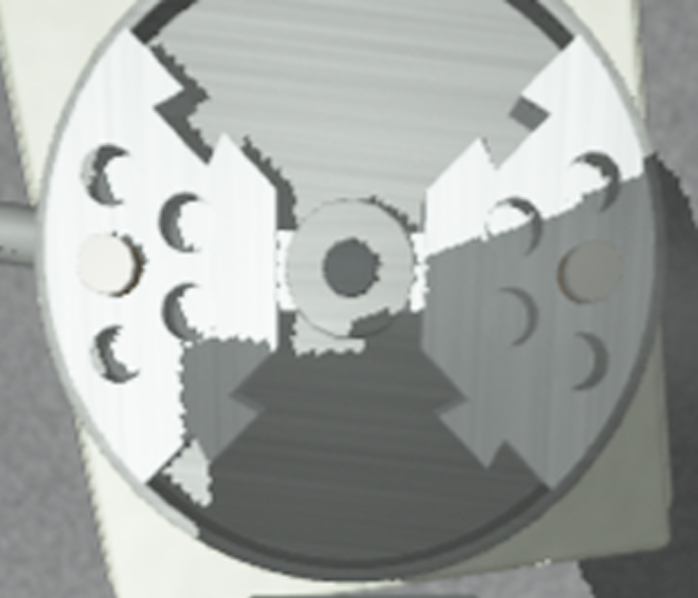

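```bash
python3 - <<'E'
from h import *
d=np.load("w3.npz");K,C=d["K"],d["C"]
f=lambda a:[((235+u/2.25)/1.42,(v/2.25)/1.42) for u,v in a]
P=toplane(K,C,f([(135,35),(575,38),(148,483),(552,488)]),.134)[:,:2]
V=toplane(K,C,f([(108,265),(590,270)]),.146)[:,:2]
B=toplane(K,C,f([(350,268)]),.144)[:,:2]
I=toplane(K,C,f([(275,190),(428,190),(275,350),(423,350)]),.134)[:,:2]
print("corners",P,P.mean(0)); print("vials",V,V.mean(0),np.linalg.norm(V[0]-V[1])); print("boss",B); print("inner",I,I.mean(0))
ang=lambda v:np.degrees(np.arctan2(v[1],v[0]))
print("ang vials",ang(V[0]-V[1])-90,"corner diags",ang(P[0]-P[3]),ang(P[1]-P[2]),np.linalg.norm(P[0]-P[3]),np.linalg.norm(P[1]-P[2]),"left",ang(P[0]-P[2]),"right",ang(P[1]-P[3]),"inner",ang(I[0]-I[2]),ang(I[1]-I[3]))
# in-hand block: corner-cut side edge
g=lambda a:[(u/1.42,v/1.42) for u,v in a]
o=env.get_obs(); z=o["tool_pos"][2]-.0347+.03
E_=toplane(K,C,g([(347,266),(448,266),(303,316),(491,320)]),z)
T=rot(o); print("hand pts tool frame",((E_-o["tool_pos"])@T).round(4))
E
```

```text
corners [[ 0.65303073  0.00381887]
 [ 0.61231877 -0.11299674]
 [ 0.53560626  0.04694773]
 [ 0.49346682 -0.07171303]] [ 0.57360564 -0.0334858 ]
vials [[ 0.59731906  0.03209729]
 [ 0.5515153  -0.09784971]] [ 0.57441718 -0.03287621] 0.1377831860466182
boss [[ 0.57434627 -0.0331002 ]]
inner [[ 0.60234722 -0.0195539 ]
 [ 0.58796144 -0.0616709 ]
 [ 0.56027417 -0.00418123]
 [ 0.54584177 -0.0464497 ]] [ 0.57410615 -0.03296393]
ang vials -19.41655043406766 corner diags 25.331216113595435 -64.37671037110496 0.17653813187349143 0.17738952020703275 left -20.1677883922391 right -19.15487931071884 inner -20.071318401889126 -19.868844421525896
hand pts tool frame [[ 0.0375 -0.0166  0.0047]
 [ 0.0375  0.0184  0.0047]
 [ 0.0193 -0.0327  0.0047]
 [ 0.0178  0.0343  0.0047]]
```

>>> apply_moves:
  targets:
    - [[12,-3,-20],[0,0,-0.005]]
    - [[27,-6,-60],[0,0,-0.01]]
    - [[40,-9,-95],[0,0,-0.013]]
    - [[42,-9.5,-120],[0,0,-0.013]]
    - [[42,-9.5,-136],[0,0,-0.013]]
    - [[42,-9.5,-142],[0,0,-0.013]]
    - [[42,-9.5,-142],[0,0,-0.013]]
    - [[42,-9.5,-142],[0,0,-0.013]]

```text
time_s: 8.45
tool_pos: [0.5239, -0.0142, 0.1787]
tool_rot: [-180.0, -0.1, -19.6]
force: [0.5, 0.1, -2.8]
grip_width: 0.0096
```

```bash
cat > st.py <<'E'
from h import *
o=env.get_obs(); print({k:np.round(o[k],4).tolist() for k in ["time_s","tool_pos","tool_rot","force","wrist_torque","grip_width"]})
E
python3 st.py; python3 - <<'E'
from h import *
o=env.get_obs();p=env.read_camera("wrist"); save(p,"w4.png",(60,0,500,330),s=1.8)
E
```

```text
{'time_s': 8.45, 'tool_pos': [0.5239, -0.0142, 0.1787], 'tool_rot': [-179.9584, -0.0909, -19.5931], 'force': [0.4672, 0.0751, -2.7614], 'wrist_torque': [-0.0339, 0.1105, 0.0153], 'grip_width': 0.0096}
```

View pics/w4.png

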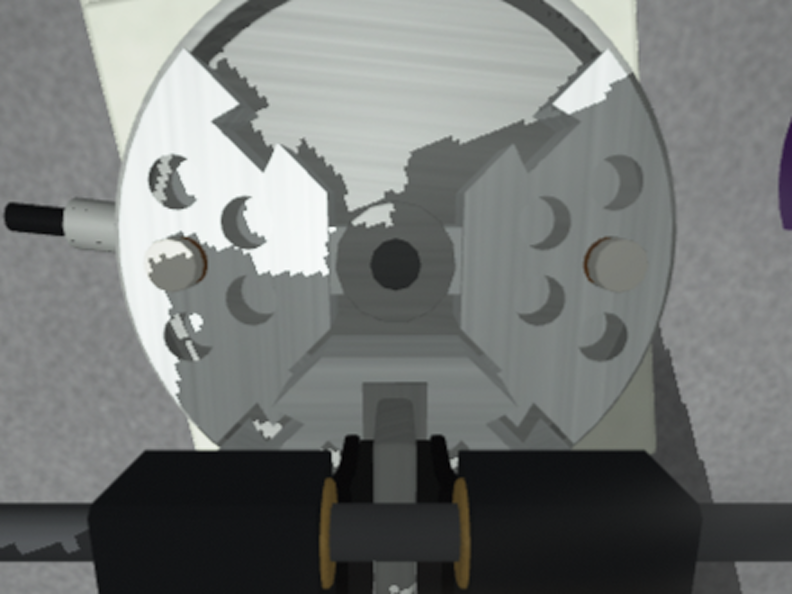

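>>> apply_moves:
  targets:
    - [[0,0,-2],[0,0,0]]
    - [[0,0,-4],[0,0,0]]
    - [[0,0,-6],[0,0,0]]
    - [[0,0,-8],[0,0,0]]
    - [[0,0,-10],[0,0,0]]
    - [[0,0,-11],[0,0,0]]
    - [[0,0,-12],[0,0,0]]
    - [[0,0,-12],[0,0,0]]

```text
time_s: 9.3
tool_pos: [0.5232, -0.0142, 0.1655]
tool_rot: [180.0, 0.0, -19.6]
force: [0.7, -1.2, -4.1]
grip_width: 0.0098
```

```bash
python3 st.py
```

```text
{'time_s': 9.3, 'tool_pos': [0.5232, -0.0142, 0.1655], 'tool_rot': [179.9947, 0.0036, -19.6061], 'force': [0.7128, -1.2041, -4.1002], 'wrist_torque': [-0.0102, 0.0656, 0.0111], 'grip_width': 0.0098}
```

>>> apply_moves:
  targets:
    - [[0,0,-1],[0,0,0]]
    - [[0,0,-2],[0,0,0]]
    - [[0,0,-3],[0,0,0]]
    - [[0,0,-4],[0,0,0]]
    - [[0,0,-5],[0,0,0]]
    - [[0,0,-6],[0,0,0]]
    - [[0,0,-7],[0,0,0]]
    - [[0,0,-7],[0,0,0]]

```text
time_s: 10.1
tool_pos: [0.5232, -0.0142, 0.1585]
tool_rot: [180.0, -0.0, -19.6]
force: [1.4, 0.8, -4.3]
grip_width: 0.01
```

```bash
python3 st.py
```

```text
{'time_s': 10.1, 'tool_pos': [0.5232, -0.0142, 0.1585], 'tool_rot': [179.9959, -0.0041, -19.6032], 'force': [1.375, 0.8487, -4.3445], 'wrist_torque': [0.0383, 0.007, 0.0192], 'grip_width': 0.01}
```

Free so far, so I keep lowering it to just above the floor.

>>> apply_moves:
  targets:
    - [[0,0,-2],[0,0,0]]
    - [[0,0,-4],[0,0,0]]
    - [[0,0,-6],[0,0,0]]
    - [[0,0,-8],[0,0,0]]
    - [[0,0,-10],[0,0,0]]
    - [[0,0,-12],[0,0,0]]
    - [[0,0,-14],[0,0,0]]
    - [[0,0,-15],[0,0,0]]

```text
time_s: 10.9
tool_pos: [0.5232, -0.0142, 0.1434]
tool_rot: [180.0, -0.0, -19.6]
force: [1.2, -0.5, -3.0]
grip_width: 0.0098
```

>>> apply_moves:
  targets:
    - [[0,0,-0.5],[0,0,0]]
    - [[0,0,-1],[0,0,0]]
    - [[0,0,-1.5],[0,0,0]]
    - [[0,0,-2],[0,0,0]]
    - [[0,0,-2.5],[0,0,0]]
    - [[0,0,-3],[0,0,0]]
    - [[0,0,-3.5],[0,0,0]]
    - [[0,0,-3.5],[0,0,0]]

```text
time_s: 11.7
tool_pos: [0.5232, -0.0142, 0.14]
tool_rot: [180.0, -0.0, -19.6]
force: [2.5, -0.4, -3.3]
grip_width: 0.0097
```

```bash
python3 st.py
```

```text
{'time_s': 11.7, 'tool_pos': [0.5232, -0.0142, 0.14], 'tool_rot': [179.9948, -0.0062, -19.604], 'force': [2.5243, -0.3794, -3.2979], 'wrist_torque': [-0.0488, -0.2086, 0.0609], 'grip_width': 0.0097}
```

>>> apply_moves:
  targets:
    - [[0,0,-0.4],[0,0,0]]
    - [[0,0,-0.8],[0,0,0]]
    - [[0,0,-1.2],[0,0,0]]
    - [[0,0,-1.6],[0,0,0]]
    - [[0,0,-2],[0,0,0]]
    - [[0,0,-2],[0,0,0]]

```text
time_s: 12.3
tool_pos: [0.5232, -0.0143, 0.1386]
tool_rot: [-180.0, -0.0, -19.6]
force: [-1.3, -0.3, 0.9]
grip_width: 0.0097
```

```bash
python3 st.py
```

```text
{'time_s': 12.3, 'tool_pos': [0.5232, -0.0143, 0.1386], 'tool_rot': [-179.9917, -0.0064, -19.6089], 'force': [-1.3365, -0.2576, 0.8835], 'wrist_torque': [-0.1311, 0.258, 0.0535], 'grip_width': 0.0097}
```

>>> apply_moves:
  targets:
    - [[0,0,0],[0,0,0]]
    - [[0,0,0],[0,0,0]]
    - [[0,0,0],[0,0,0]]
    - [[0,0,0],[0,0,0]]
    - [[0,0,12],[0,0,0]]
    - [[0,0,35],[0,0,0]]
    - [[0,0,70],[0,0,0]]
    - [[0,0,105],[0,0,0]]
  hand: 45

```text
time_s: 13.1
tool_pos: [0.5229, -0.0144, 0.2449]
tool_rot: [180.0, 0.0, -19.6]
force: [0.7, -0.1, 0.4]
grip_width: 0.0446
```

>>> apply_moves:
  targets:
    - [[-12,-33,5],[0,0,0.04]]
    - [[-24,-67,0],[0,0,0.08]]
    - [[-37,-101,-10],[0,0,0.12]]
    - [[-50,-135,-25],[0,0,0.16]]
    - [[-63,-170,-40],[0,0,0.2]]
    - [[-76,-205,-55],[0,0,0.25]]
    - [[-89,-240,-70],[0,0,0.3]]
    - [[-102,-270,-80],[0,0,0.34]]

```text
time_s: 13.9
tool_pos: [0.4202, -0.286, 0.1632]
tool_rot: [180.0, -0.0, -0.1]
force: [1.0, -0.0, -0.1]
grip_width: 0.0452
```

>>> apply_moves:
  targets:
    - [[0,0,0],[0,0,0]]
    - [[0,0,0],[0,0,0]]
    - [[0,0,0],[0,0,0]]

```text
time_s: 14.2
tool_pos: [0.4222, -0.2832, 0.1638]
tool_rot: [-180.0, -0.1, -0.0]
force: [-0.5, 0.5, -0.4]
grip_width: 0.0447
```

```bash
python3 st.py; python3 - <<'E'
from h import *
o=env.get_obs();p=env.read_camera("wrist"); save(p,"w5.png",(140,80,430,297),s=2.75); C=wristcam(p,o);K=p["camera_matrix"]
np.savez("w5.npz",K=K,C=C)
E
```

```text
{'time_s': 14.2, 'tool_pos': [0.4222, -0.2832, 0.1638], 'tool_rot': [-179.9868, -0.0641, -0.0393], 'force': [-0.5487, 0.5412, -0.4158], 'wrist_torque': [0.0046, 0.1371, 0.0032], 'grip_width': 0.0447}
```

View pics/w5.png

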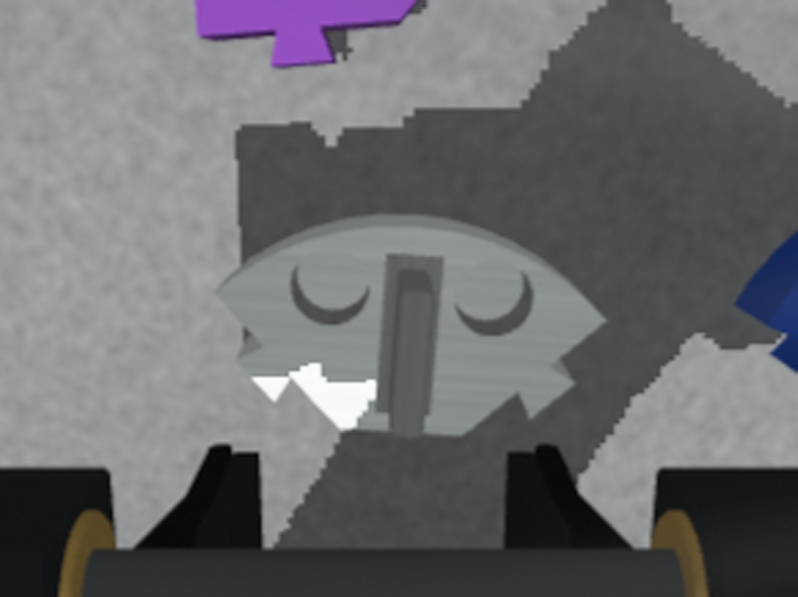

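The grey aluminium tongued block is centred, with tips at (218,293) and (607,321) and its lug running from (416,290) to (405,435). Purple (top) and blue (right) are separate and clear of it.

```bash
python3 - <<'E'
from h import *
d=np.load("w5.npz");K,C=d["K"],d["C"]
f=lambda u,v:(140+u/2.75,80+v/2.75)
t=toplane(K,C,[f(607,321),f(218,293)],.03); print(t,np.linalg.norm(t[0]-t[1]))
a=t[1]-t[0]; ang=np.arctan2(a[1],a[0])-np.pi/2; m=t.mean(0)[:2]; ux=np.array([np.cos(ang),np.sin(ang)])
print("yaw",np.degrees(ang),"lug xy",m-ux*.00864)
L=toplane(K,C,[f(415,291),f(405,436)],.066); print("lug", L, L.mean(0),np.degrees(np.arctan2(*(L[0]-L[1])[1::-1])))
E
```

```text
[[ 0.42326031 -0.35522854  0.03      ]
 [ 0.43247302 -0.23149232  0.03      ]] 0.12407870702990824
yaw -4.258065761803045 lug xy [ 0.41925051 -0.29271892]
lug [[ 0.44067852 -0.29264848  0.066     ]
 [ 0.39778287 -0.29010447  0.066     ]] [ 0.4192307  -0.29137648  0.066     ] -3.394064230002445
```

>>> apply_moves:
  targets:
    - [[-3,-9,-25],[0,0,-0.07]]
    - [[-3,-9,-60],[0,0,-0.07]]
    - [[-3,-9,-95],[0,0,-0.07]]
    - [[-3,-9,-114],[0,0,-0.07]]
    - [[-3,-9,-123],[0,0,-0.07]]
    - [[-3,-9,-127],[0,0,-0.07]]
    - [[-3,-9,-127],[0,0,-0.07]]
    - [[-3,-9,-127],[0,0,-0.07]]

```text
time_s: 15.05
tool_pos: [0.4192, -0.2935, 0.0372]
tool_rot: [180.0, -0.1, -4.1]
force: [0.2, -0.2, 0.7]
grip_width: 0.0452
```

```bash
python3 st.py
```

```text
{'time_s': 15.05, 'tool_pos': [0.4192, -0.2935, 0.0372], 'tool_rot': [179.966, -0.1167, -4.1071], 'force': [0.241, -0.2174, 0.6513], 'wrist_torque': [-0.0465, 0.1664, 0.0825], 'grip_width': 0.0452}
```

>>> apply_moves:
  targets:
    - [[0,1,-1],[0,0,0]]
    - [[0,1,-1],[0,0,0]]
    - [[0,1,-1],[0,0,0]]
    - [[0,1,-1],[0,0,0]]
    - [[0,1,-1],[0,0,0]]
    - [[0,1,-1],[0,0,0]]
    - [[0,1,-1],[0,0,0]]
  hand: 0
  squeeze: 40

```text
time_s: 15.75
tool_pos: [0.4182, -0.2919, 0.0351]
tool_rot: [-180.0, 0.0, -4.1]
force: [0.7, 1.5, 1.4]
grip_width: 0.0093
```

```bash
python3 st.py
```

```text
{'time_s': 15.75, 'tool_pos': [0.4182, -0.2919, 0.0351], 'tool_rot': [-179.9745, 0.0109, -4.1287], 'force': [0.7185, 1.5356, 1.4306], 'wrist_torque': [0.2366, 0.2358, -0.013], 'grip_width': 0.0093}
```

>>> apply_moves:
  targets:
    - [[0,0,8],[0,0,0]]
    - [[0,0,30],[0,0,0]]
    - [[0,0,65],[0,0,0]]
    - [[0,0,105],[0,0,0]]
    - [[10,10,145],[0,0,-0.02]]
    - [[25,28,180],[0,0,-0.05]]
    - [[45,52,205],[0,0,-0.08]]
    - [[67,78,215],[0,0,-0.11]]

```text
time_s: 16.55
tool_pos: [0.4861, -0.2149, 0.2533]
tool_rot: [180.0, -0.3, -10.6]
force: [0.4, -0.6, -3.7]
grip_width: 0.0101
```

>>> apply_moves:
  targets:
    - [[23,27,5],[0,0,-0.03]]
    - [[47,54,5],[0,0,-0.06]]
    - [[71,82,0],[0,0,-0.09]]
    - [[95,110,0],[0,0,-0.12]]
    - [[117,136,-5],[0,0,-0.14]]
    - [[132,154,-15],[0,0,-0.15]]
    - [[139,162,-30],[0,0,-0.16]]
    - [[140,163,-45],[0,0,-0.16]]

```text
time_s: 17.35
tool_pos: [0.625, -0.0501, 0.2032]
tool_rot: [179.9, 0.1, -19.5]
force: [-0.3, -0.7, -4.3]
grip_width: 0.0097
```

>>> apply_moves:
  targets:
    - [[0,0,-10],[0,0,0]]
    - [[0,0,-16],[0,0,0]]
    - [[0,0,-18],[0,0,0]]
    - [[0,0,-18],[0,0,0]]
    - [[0,0,-18],[0,0,0]]
    - [[0,0,-18],[0,0,0]]

```text
time_s: 17.95
tool_pos: [0.6255, -0.0515, 0.1879]
tool_rot: [-180.0, -0.1, -19.6]
force: [-0.3, 0.4, -3.8]
grip_width: 0.0096
```

```bash
python3 st.py; python3 - <<'E'
from h import *
o=env.get_obs();p=env.read_camera("wrist"); save(p,"w6.png",(60,0,500,330),s=1.8)
E
```

```text
{'time_s': 17.95, 'tool_pos': [0.6255, -0.0515, 0.1879], 'tool_rot': [-179.9691, -0.0706, -19.6188], 'force': [-0.2905, 0.4312, -3.8488], 'wrist_torque': [-0.0392, 0.2703, 0.0071], 'grip_width': 0.0096}
```

View pics/w6.png

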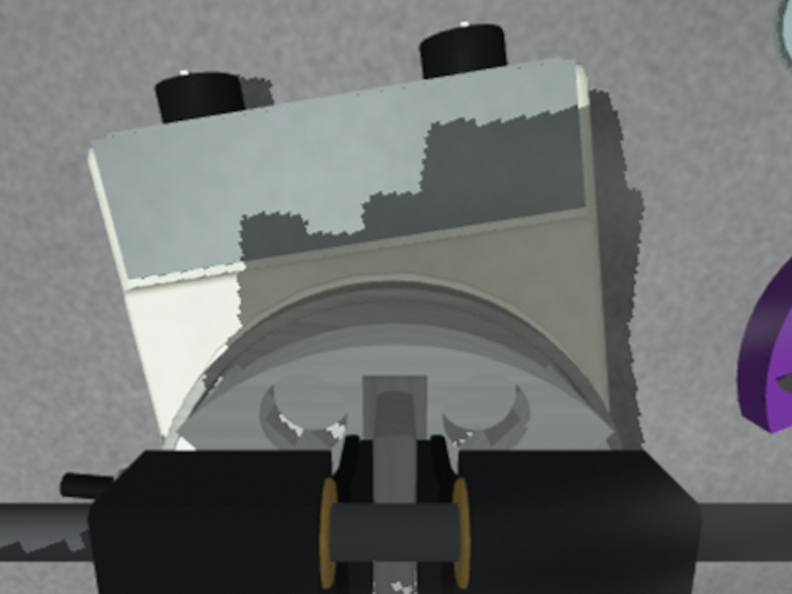

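>>> apply_moves:
  targets:
    - [[0,0,-3],[0,0,0]]
    - [[0,0,-7],[0,0,0]]
    - [[0,0,-11],[0,0,0]]
    - [[0,0,-14],[0,0,0]]
    - [[0,0,-17],[0,0,0]]
    - [[0,0,-19],[0,0,0]]
    - [[0,0,-20.5],[0,0,0]]
    - [[0,0,-21.5],[0,0,0]]

```text
time_s: 18.8
tool_pos: [0.6254, -0.0511, 0.1656]
tool_rot: [-180.0, -0.0, -19.6]
force: [0.1, 0.1, -3.7]
grip_width: 0.0099
```

```bash
python3 st.py
```

```text
{'time_s': 18.8, 'tool_pos': [0.6254, -0.0511, 0.1656], 'tool_rot': [-179.9897, -0.02, -19.6015], 'force': [0.1357, 0.1122, -3.7157], 'wrist_torque': [0.036, 0.1265, 0.0178], 'grip_width': 0.0099}
```

Already 3 mm in with no contact. Continuing gently.

>>> apply_moves:
  targets:
    - [[0,0,-1],[0,0,0]]
    - [[0,0,-2],[0,0,0]]
    - [[0,0,-3],[0,0,0]]
    - [[0,0,-4],[0,0,0]]
    - [[0,0,-5],[0,0,0]]
    - [[0,0,-6],[0,0,0]]
    - [[0,0,-7],[0,0,0]]
    - [[0,0,-7],[0,0,0]]

```text
time_s: 19.6
tool_pos: [0.6252, -0.0511, 0.1585]
tool_rot: [-180.0, -0.0, -19.6]
force: [1.0, 0.3, -3.4]
grip_width: 0.0095
```

```bash
python3 st.py
```

```text
{'time_s': 19.6, 'tool_pos': [0.6252, -0.0511, 0.1585], 'tool_rot': [-179.9942, -0.0064, -19.6047], 'force': [0.9847, 0.3006, -3.3866], 'wrist_torque': [0.1407, -0.0408, -0.0478], 'grip_width': 0.0095}
```

>>> apply_moves:
  targets:
    - [[0,0,-2],[0,0,0]]
    - [[0,0,-4],[0,0,0]]
    - [[0,0,-6],[0,0,0]]
    - [[0,0,-8],[0,0,0]]
    - [[0,0,-10],[0,0,0]]
    - [[0,0,-12],[0,0,0]]
    - [[0,0,-14],[0,0,0]]
    - [[0,0,-15],[0,0,0]]

```text
time_s: 20.4
tool_pos: [0.6253, -0.0511, 0.1435]
tool_rot: [-180.0, -0.0, -19.6]
force: [2.1, 1.0, -2.8]
grip_width: 0.0097
```

>>> apply_moves:
  targets:
    - [[0,0,-0.5],[0,0,0]]
    - [[0,0,-1],[0,0,0]]
    - [[0,0,-1.5],[0,0,0]]
    - [[0,0,-2],[0,0,0]]
    - [[0,0,-2.5],[0,0,0]]
    - [[0,0,-3],[0,0,0]]
    - [[0,0,-3.5],[0,0,0]]
    - [[0,0,-3.5],[0,0,0]]

```text
time_s: 21.2
tool_pos: [0.6252, -0.0511, 0.1401]
tool_rot: [-180.0, -0.0, -19.6]
force: [2.5, 1.7, -3.3]
grip_width: 0.01
```

```bash
python3 st.py
```

```text
{'time_s': 21.2, 'tool_pos': [0.6252, -0.0511, 0.1401], 'tool_rot': [-179.9967, -0.007, -19.6024], 'force': [2.5193, 1.6685, -3.3343], 'wrist_torque': [0.424, -0.3713, -0.0511], 'grip_width': 0.01}
```

>>> apply_moves:
  targets:
    - [[0,0,-0.4],[0,0,0]]
    - [[0,0,-0.8],[0,0,0]]
    - [[0,0,-1.2],[0,0,0]]
    - [[0,0,-1.6],[0,0,0]]
    - [[0,0,-1.8],[0,0,0]]
    - [[0,0,-1.8],[0,0,0]]

```text
time_s: 21.8
tool_pos: [0.6253, -0.0511, 0.1392]
tool_rot: [-180.0, -0.0, -19.6]
force: [-0.8, 2.0, 5.0]
grip_width: 0.0098
```

```bash
python3 st.py
```

```text
{'time_s': 21.8, 'tool_pos': [0.6253, -0.0511, 0.1392], 'tool_rot': [-179.971, -0.0228, -19.597], 'force': [-0.8478, 2.0187, 4.9845], 'wrist_torque': [0.5439, 0.3243, -0.1249], 'grip_width': 0.0098}
```

>>> apply_moves:
  targets:
    - [[0,0,0],[0,0,0]]
    - [[0,0,0],[0,0,0]]
    - [[0,0,0],[0,0,0]]
    - [[0,0,0],[0,0,0]]
    - [[0,0,12],[0,0,0]]
    - [[0,0,35],[0,0,0]]
    - [[0,0,70],[0,0,0]]
    - [[0,0,110],[0,0,0]]
  hand: 45

```text
time_s: 22.6
tool_pos: [0.6244, -0.0514, 0.2493]
tool_rot: [179.9, 0.1, -19.6]
force: [0.3, -0.1, 0.8]
grip_width: 0.0445
```

>>> apply_moves:
  targets:
    - [[-25,8,20],[0,0,0]]
    - [[-55,18,40],[0,0,0]]
    - [[-85,28,60],[0,0,0]]
    - [[-115,38,75],[0,0,0]]
    - [[-140,46,85],[0,0,0]]
    - [[-140,46,85],[0,0,0]]
    - [[-140,46,85],[0,0,0]]
    - [[-140,46,85],[0,0,0]]

```text
time_s: 23.4
tool_pos: [0.4855, -0.0058, 0.3332]
tool_rot: [180.0, -0.0, -19.7]
force: [1.0, -0.4, 0.6]
grip_width: 0.0451
```

```bash
python3 st.py; python3 - <<'E'
from h import *
o=env.get_obs();p=env.read_camera("wrist"); save(p,"w7.png",(130,0,430,225),s=2.66)
p=env.read_camera("scene"); save(p,"s7.png",(150,150,450,370),s=2.66)
E
```

```text
{'time_s': 23.4, 'tool_pos': [0.4855, -0.0058, 0.3332], 'tool_rot': [179.9738, -0.0057, -19.6588], 'force': [1.0078, -0.3645, 0.5509], 'wrist_torque': [-0.1011, 0.1711, -0.0219], 'grip_width': 0.0451}
```

View pics/w7.png

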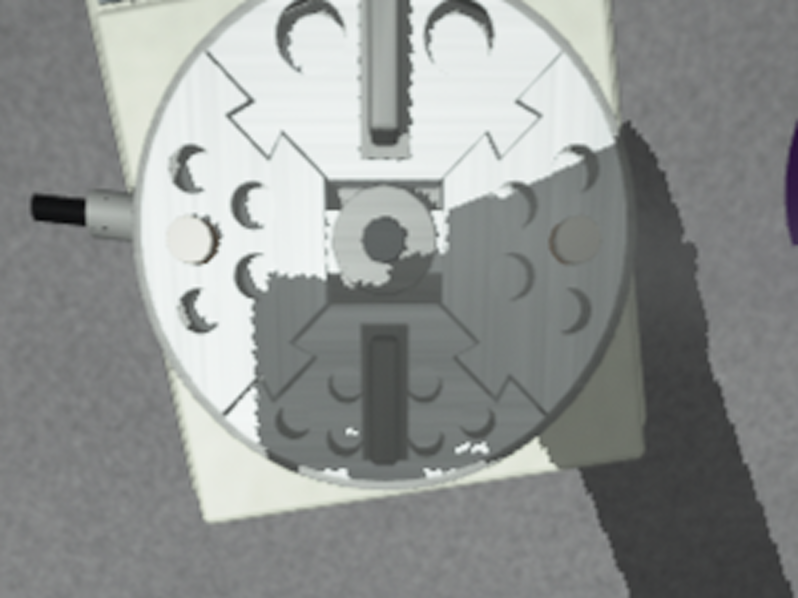

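View pics/s7.png

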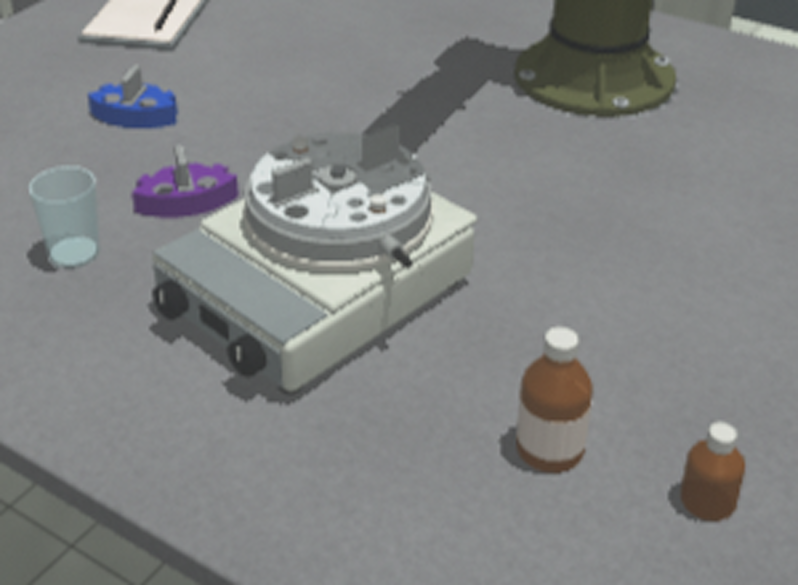

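Both blocks sit flush in their matching gaps with thin, even joints. The tongued block is at the top, around (385,60), and the socket block at the bottom, around (385,400). The bottles, the beaker and the look-alikes are where they stood.

```bash
python3 -c "
from cell import env
print(env.sign_off())"
```

```text
the job is handed in; nothing more can be done
None
```

I lowered both aluminium quarter blocks into their matching gaps, let them go and handed the job in at about 23.5 s. The socketed block went into the gap with tongues on the robot's side, and the tongued block into the gap with sockets on the far side.

- **Seating:** neither block caught on a neighbour on the way down. The tool stopped at z = 0.1386 m and 0.1392 m, within about 0.1 mm of the height expected for blocks resting on the dish floor. The force readings taken between moves stayed at about 5 N or less.
- **Final pictures:** the last wrist and scene views show both blocks flush, with thin, even joints. The bottles, the beaker and the blue and purple look-alikes are where they stood, and the gripper is clear of everything.
- **Disagreement:** distances I measured in the wrist pictures came out about 1.5 to 2.5 % small (vial caps 137.8 mm apart instead of 140, block tips 124 to 125 mm instead of 127). This did not affect the fit.

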